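# Find and release the latched push-button of a glass-shop control station

## Task

The power to the glass shop is off, and before it comes back all four identical black push-buttons of the control station on the bench must be out, but one of them is still latched down. Feel along the row from the robot's left to its right, tapping each of the four lightly with the fingertips, never so far that a free one latches or the latched one lets go; only then press the latched one fully in and let it spring out. Pick nothing up and leave the tools and glass lying about where they are.

Things in the scene. Friction and masses are not known exactly. Their poses are not given: they have to be found in the camera images.
- station: Grey push-button station, 126 x 346 mm, lid 70 mm above the bench, screwed down, turned by up to 0.35 rad. Origin: centre of its underside; y along the row to its left end, x away from the robot. Along the lid: a selector switch with a bar handle (24 mm high) at y +133 mm, the round black buttons at +75, +25, -25, -75 mm, a loose cake of wax near -139 mm.
- place1 (a point): Centre of the left-most button of the row as seen from the robot (left is the robot's +y side), on the lid's surface, 70 mm above the bench; fixed. The button's axis is vertical through this point.
- place2 (a point): Centre of the second from the left button of the row as seen from the robot (left is the robot's +y side), on the lid's surface, 70 mm above the bench; fixed. The button's axis is vertical through this point.
- place3 (a point): Centre of the third from the left button of the row as seen from the robot (left is the robot's +y side), on the lid's surface, 70 mm above the bench; fixed. The button's axis is vertical through this point.
- place4 (a point): Centre of the right-most button of the row as seen from the robot (left is the robot's +y side), on the lid's surface, 70 mm above the bench; fixed. The button's axis is vertical through this point.
- button_a: One of four identical push-buttons on the lid, 50 mm apart; its place in the row changes from run to run. Origin on its axis at the lid's surface, fixed, z up. Steel bezel 31 mm across, 8 mm high; in it a flat black cap 25 mm across that moves straight down. Cap's top above the origin: 20 mm when out, about 15.5 mm latched, 12 mm fully in.
- button_b: One of four identical push-buttons on the lid, 50 mm apart; its place in the row changes from run to run. Origin on its axis at the lid's surface, fixed, z up. Steel bezel 31 mm across, 8 mm high; in it a flat black cap 25 mm across that moves straight down. Cap's top above the origin: 20 mm when out, about 15.5 mm latched, 12 mm fully in.
- button_c: One of four identical push-buttons on the lid, 50 mm apart; its place in the row changes from run to run. Origin on its axis at the lid's surface, fixed, z up. Steel bezel 31 mm across, 8 mm high; in it a flat black cap 25 mm across that moves straight down. Cap's top above the origin: 20 mm when out, about 15.5 mm latched, 12 mm fully in.
- button_d: One of four identical push-buttons on the lid, 50 mm apart; its place in the row changes from run to run. Origin on its axis at the lid's surface, fixed, z up. Steel bezel 31 mm across, 8 mm high; in it a flat black cap 25 mm across that moves straight down. Cap's top above the origin: 20 mm when out, about 15.5 mm latched, 12 mm fully in.
- travel_a (a joint): Travel of button_a's cap, m: 0 out, about 0.0045 latched, 0.008 fully in (stop 0.0084). Push-push. Out: resists with about 2.5 N plus 0.5 N per mm and springs back, but latches if pushed in to 8 mm (6.5 N). Latched: gives less than 1 mm up to 4 N; pushed with 6 to 7 N it goes on in to 8 mm, and when let go it springs out to 0.
- travel_b (a joint): Travel of button_b's cap, m: 0 out, about 0.0045 latched, 0.008 fully in (stop 0.0084). Push-push. Out: resists with about 2.5 N plus 0.5 N per mm and springs back, but latches if pushed in to 8 mm (6.5 N). Latched: gives less than 1 mm up to 4 N; pushed with 6 to 7 N it goes on in to 8 mm, and when let go it springs out to 0.
- travel_c (a joint): Travel of button_c's cap, m: 0 out, about 0.0045 latched, 0.008 fully in (stop 0.0084). Push-push. Out: resists with about 2.5 N plus 0.5 N per mm and springs back, but latches if pushed in to 8 mm (6.5 N). Latched: gives less than 1 mm up to 4 N; pushed with 6 to 7 N it goes on in to 8 mm, and when let go it springs out to 0.
- travel_d (a joint): Travel of button_d's cap, m: 0 out, about 0.0045 latched, 0.008 fully in (stop 0.0084). Push-push. Out: resists with about 2.5 N plus 0.5 N per mm and springs back, but latches if pushed in to 8 mm (6.5 N). Latched: gives less than 1 mm up to 4 N; pushed with 6 to 7 N it goes on in to 8 mm, and when let go it springs out to 0.
- jacks: Steel jacks (big tweezers), 290 mm long, lying flat, 12 mm high; origin under the middle. Loose; to be left alone.
- shears: Steel diamond shears, 190 mm long, 12 mm high, lying in front of the station; origin under the pivot. Loose; to be left alone.
- wood_block: Wooden forming block: cup 76 mm wide, 50 mm high, with a handle to 150 mm from its axis; stands behind the station; origin under the cup. Loose; to be left alone.
- paperweight: Glass paperweight, 72 mm wide, 60 mm high, behind the station; origin under its centre. Loose; to be left alone.
- wax_cake: Cake of beeswax, 42 mm wide, 16 mm high, lying on the station's lid at the right end; origin under its centre. Loose; to be left alone.
- paddle: Cork paddle with a wooden handle, 285 mm long, 22 mm high, lying on the right; origin where handle and cork meet. Loose; to be left alone.
- optic_mould: Brass mould, conical cup 92 mm wide, 75 mm high, on the right; origin under its centre. Loose; to be left alone.
- frit_tin: Steel tin with a paper label, 72 mm wide, 95 mm high, on the left; origin under its centre. Loose; to be left alone.

How it is judged:
By the outcome, as a careful person would: the job done as asked, in the order asked, and still so for the second after the job is handed in, with the robot touching nothing.
It also fails if it takes over 42 s, if anything falls off the work surface, if the arm or the gripper's body presses on something with over 40 N, if the wrist force passes 120 N, or if a joint passes its speed limit or range.

## Robot

A 6-joint arm with a two-finger parallel gripper is mounted at the origin on the work surface. World frame = base frame: x ahead of the robot, y to its left, z up, the work surface at z = 0. Lengths are in m, angles in rad, forces in N, time in s.
With the tool pointing down it reaches from about 0.375 to 0.925 m from the base axis. Payload 5.7 kg.
Tool frame: the origin (TCP) lies midway between the tips of the shut fingers; the grasp point (between the pads) lies 19 mm behind it; z points along the fingers, y is the line along which they close (so a half turn about z gives the same grasp; the last joint's range is limited). The gripper opens to 88 mm and grips with 3 to 60 N. Pads are 20 mm wide; open, the fingers measure 115 mm over their backs; the gripper's body (75 mm by 178 mm) begins 61 mm behind the grasp point.
Start: joints at [1.213, 0.359, 1.51, -0, 1.272, -0.115], TCP at [0.144, 0.582, 0.223] pointing down, gripper open.
Joint ranges: [-2.97, 2.97], [-1.01, 2.36], [0.21, 2.38], [-0.96, 4.11], [0.2, 2.71], [-2.98, 2.98]. Speed limits (rad/s): [2.39, 2.39, 3.14, 3.14, 3.14, 3.14].

## Interface

Orientations are given as a unit quaternion [x, y, z, w].
In Python, from bench import move_ptp, servo_line, goto_joints, move_gripper, sleep, inverse_kinematics, capture, PlanningError, close_job, spot_in, silhouettes, current_clock, current_joint_pos, current_qvel, current_joint_torque, current_position, current_orientation, current_force, current_torque, current_finger_gap, current_grip_force gives the robot as it stands. Calls block until the motion is done:
- move_ptp(position, orientation): joint-space move of the TCP to a pose.
- servo_line(position, orientation=None, rate=0.15, contact_N=None): straight line of the TCP; orientation=None keeps the orientation; rate is the mean speed in m/s. With contact_N (N) it stops when the force on the tool has changed by that much, and returns True; else False.
- goto_joints(angles): joint-space move.
- move_gripper(opening): finger opening in m; the grip force is fixed at half the most; returns when the fingers have stopped.
- sleep(seconds).
- inverse_kinematics(position, orientation): joint angles nearest the present ones, or None.
- capture(name): name is "side" or "top"; returns a dict with "image" (384x512x3 uint8, blue, green, red), "range_z" (384x512 float32, m along the optical axis (not along the pixel's ray), 0 where there is no reading), "intrinsics" (3x3 intrinsics, pixels), "R" (3x3) and "t" (3): a world point X has camera coordinates R X + t. Camera axes: x right, y down, z forward; pixel columns grow to the right and rows downward; lengths in m; the calibration is good to about 2 mm. A picture is of the moment at which its call begins.
A pose or a line that the arm cannot do raises PlanningError and nothing moves.
- close_job(): hands the job in; it is judged then, once.
Trained networks look in the newest picture that a camera, given by its name, has taken for a name from the list of things; names that differ only in an ending like _2 or _b are one class to them, and where a whole thing is asked for, a point or a joint stands for the part that bears it (a point fixed in the world has none). Each returns a list of dicts, best first, with "conf" (0 to 1); they miss things now and then, are a little off and sometimes report something else, mostly with a low value. They report only what shows in the picture. A call takes as long as a camera call.
- spot_in(camera, query): "xy" ([column, row] in pixels, amid what is visible of it).
- silhouettes(camera, query): "region" (384x512 bool, what is visible of it) and "xy" ([column, row] in pixels, amid what is visible of it).
Readings, each from a call of its own:
- current_clock(): time.
- current_joint_pos(): joint angles.
- current_qvel(): joint speeds.
- current_joint_torque(): joint torques, N m.
- current_position(): TCP position.
- current_orientation(): TCP orientation.
- current_force(): force on the tool from outside, world axes, zero at the start.
- current_torque(): the same for the moment, N m.
- current_finger_gap(): finger opening in m.
- current_grip_force(): force on a finger pad.
Only numpy, scipy, OpenCV 4.12 (cv2) and the standard library are available. Lean on these libraries where they do the work, as an engineer would, in place of code of your own. Each camera call takes 0.05 s, during which the arm holds its last target. There are 200 camera calls.

## Working session

There is one attempt and no reset: what is moved stays moved. The work goes in short steps, each a Python script; the robot and the scene stay as the last script left them, time stands still between calls to the robot, and variables do not carry over. Pictures are saved under pics/ and viewed, at most 10 in all, crops included, and the job is handed in when it is done.

```bash
mkdir -p pics; ls; python3 - <<'E'
from bench import *
import cv2,numpy as np
for n in("top","side"):
    c=capture(n); cv2.imwrite(f"pics/{n}0.png",c["image"]); np.savez(f"{n}0.npz",**c)
    print(n,c["intrinsics"].tolist(),c["R"].round(3).tolist(),c["t"].round(3).tolist())
    for q in("station","button_a"):
        for s in spot_in(n,q): print(n,q,s["conf"],s["xy"])
print(current_clock(),current_force(),current_orientation())
E
```

```text
pics
top [[351.2516436066969, 0.0, 258.1151434019555], [0.0, 351.2516436066969, 188.8826200547741], [0.0, 0.0, 1.0]] [[-0.015, -1.0, -0.007], [-0.997, 0.015, -0.078], [0.078, 0.005, -0.997]] [0.01, 0.576, 0.945]
top station 0.94 [254.3, 188.8]
top button_a 0.84 [262.3, 179.9]
top button_a 0.62 [281.3, 176.2]
top button_a 0.58 [224.8, 193.4]
top button_a 0.52 [245.4, 186.4]
side [[399.3369587337178, 0.0, 248.19479302194298], [0.0, 399.3369587337178, 192.88778035449326], [0.0, 0.0, 1.0]] [[0.961, -0.275, 0.01], [-0.156, -0.575, -0.803], [0.227, 0.77, -0.596]] [-0.541, 0.164, 1.069]
side station 0.16 [251.3, 191.6]
side button_a 0.68 [252.3, 192.9]
side button_a 0.68 [261.3, 197.1]
side button_a 0.61 [273.4, 208.5]
side button_a 0.42 [239.1, 182.8]
0.3 [ 0.19265174 -0.79375991  0.43782088] [ 1.21101038e-01  9.92640119e-01 -3.59911524e-04 -6.36910710e-05]
```

```bash
python3 - <<'E'
import cv2,numpy as np
a=cv2.imread("pics/top0.png"); b=a[140:240,190:320]
cv2.imwrite("pics/v1.png",np.hstack([cv2.resize(b,(780,600),interpolation=cv2.INTER_CUBIC)]))
cv2.imwrite("pics/v0.png",a)
c=np.load("top0.npz");K,R,t,Z=c["intrinsics"],c["R"],c["t"],c["range_z"]
def w(u,v,z=None):
    r=np.linalg.inv(K)@[u,v,1]
    C=-R.T@t; d=R.T@r
    s=(z-C[2])/d[2] if z else Z[int(round(v)),int(round(u))]
    return C+s*d
for u,v in [(224.8,193.4),(245.4,186.4),(262.3,179.9),(281.3,176.2),(254.3,188.8)]:
    print(w(u,v).round(4),w(u,v,.09).round(4))
# lid by height
vv,uu=np.mgrid[:384,:512]; P=np.stack([uu,vv,np.ones_like(uu)],-1)@np.linalg.inv(K).T*Z[...,None]
X=(P-t)@R
m=(abs(X[...,2]-.07)<.006)&(Z>0)
n,l,st,ce=cv2.connectedComponentsWithStats(m.astype(np.uint8))
for i in range(1,n):
    if st[i,4]>200:
        p=X[l==i][:,:2].astype(np.float32); print(st[i],cv2.minAreaRect(p),X[l==i][:,2].mean())
E
```

```text
[0.5605 0.087  0.0899] [0.5605 0.087  0.09  ]
[0.5776 0.034  0.0912] [0.5777 0.034  0.09  ]
[ 0.5937 -0.0096  0.0907] [ 0.5938 -0.0096  0.09  ]
[ 0.6029 -0.0587  0.0873] [ 0.6026 -0.0585  0.09  ]
[0.5726 0.0116 0.0719] [0.5712 0.0113 0.09  ]
[467  46  45  62 206] ((0.8467056751251221, -0.5993340611457825), (0.18056626617908478, 0.08926573395729065), 23.41889190673828) 0.06990060922747211
[ 145   51  190   15 1691] ((0.928843080997467, 0.047542423009872437), (0.03258654847741127, 0.5126789212226868), 0.02082858607172966) 0.06982168794204875
[488 141   8  69 207] ((0.6000820398330688, -0.6100879907608032), (0.005278263706713915, 0.17873771488666534), 89.99082946777344) 0.0700773973978705
[ 186  143  139   90 5537] ((0.5773147940635681, 0.009456530213356018), (0.12632839381694794, 0.34612390398979187), 19.821584701538086) 0.07066979107879069
[369 148  33  31 245] ((0.6349872350692749, -0.3315325975418091), (0.08162924647331238, 0.08197422325611115), 62.70254898071289) 0.07219155820790621
```

View pics/v0.png

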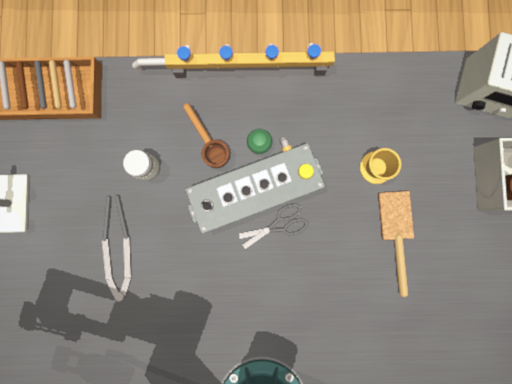

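View pics/v1.png

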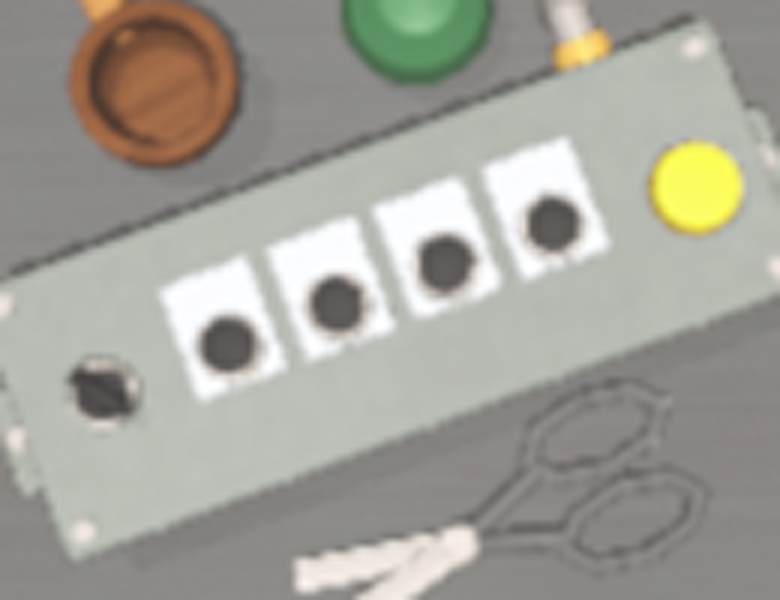

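The top view shows the station turned about 0.346 rad. The button caps are at about (228,197), (246,190), (264,184) and (282,177), the selector is on the left and the wax on the right. I'll check the caps against the lid fit, then move above the first button.

```bash
cat > h.py <<'E'
from bench import *
import numpy as np
a=np.radians(19.82); C=np.array([.5773,.0095]); Y=np.array([-np.sin(a),np.cos(a)])
P=[C+d*Y for d in(.075,.025,-.025,-.075)]
Q=[-np.sin(a/2),np.cos(a/2),0,0]
E
python3 - <<'E'
from h import *
c=np.load("top0.npz");K,R,t=c["intrinsics"],c["R"],c["t"]
for p,(u,v) in zip(P,[(228,345),(338,303),(445,262),(552,222)]):
    u=190+(u+.5)/6-.5; v=140+(v+.5)/6-.5
    Cc=-R.T@t; d=R.T@np.linalg.inv(K)@[u,v,1]
    print(p.round(4),[(Cc+(z-Cc[2])/d[2]*d)[:2].round(4) for z in (.09,.0855)])
move_gripper(0)
move_ptp([*P[0],.18],Q)
servo_line([*P[0],.105])
f=[]
for i in range(8): f.append(current_force()); sleep(.02)
print(np.round(f,2)); print(current_clock(),current_position(),current_orientation(),current_finger_gap())
c=capture("side"); import cv2
cv2.imwrite("pics/s1.png",cv2.resize(c["image"][120:260,160:347],(800,600),interpolation=cv2.INTER_CUBIC))
E
```

```text
[0.5519 0.0801] [array([0.5509, 0.08  ]), array([0.5512, 0.0804])]
[0.5688 0.033 ] [array([0.5682, 0.0328]), array([0.5685, 0.033 ])]
[ 0.5858 -0.014 ] [array([ 0.5851, -0.0132]), array([ 0.5855, -0.0132])]
[ 0.6027 -0.0611] [array([ 0.6016, -0.0592]), array([ 0.6021, -0.0595])]
[[-0.21  0.19  0.24]
 [-0.06 -0.12 -0.51]
 [-0.63 -0.52 -0.34]
 [ 0.11 -0.35  0.34]
 [-0.36 -0.64 -1.09]
 [ 0.26  0.08  0.33]
 [ 0.68 -0.34  0.47]
 [-0.02 -0.12 -0.36]]
4.7333 [0.55289477 0.08023248 0.1061828 ] [-1.72202963e-01  9.85060827e-01 -1.58032604e-04  1.13247689e-03] 0.0004953242661104537
```

View pics/s1.png

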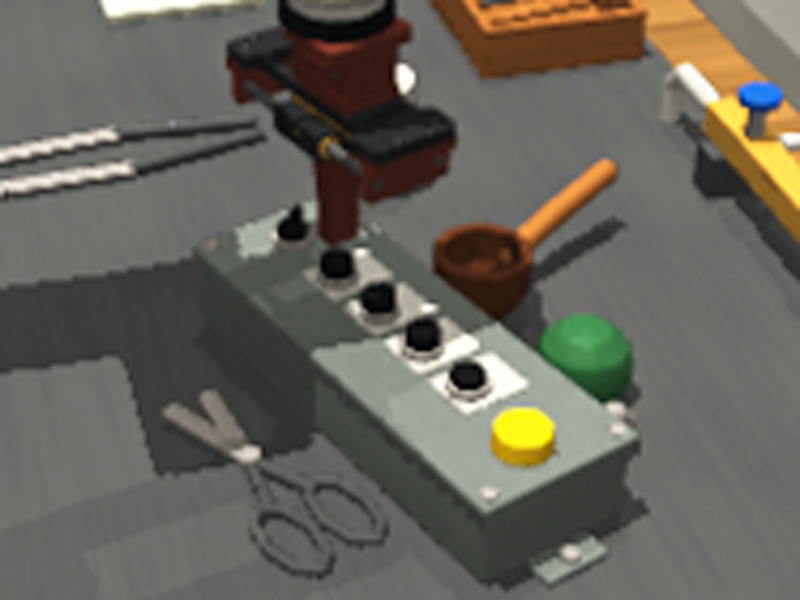

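The side view shows the shut fingers over the first button at about (338,265), with nothing near the gripper. Next I'll tap each button in turn. The force noise is about 0.5 N.

```bash
cat >> h.py <<'E'
def z(n=8): return np.mean([(current_position()[2],sleep(.01))[0] for _ in range(n)])
def fz(n=12): return np.mean([(current_force()[2],sleep(.01))[0] for _ in range(n)])
def tap(p,zmin=.0848,N=2.5):
    servo_line([*p,.095],Q,rate=.05); sleep(.15)
    off=z()-.095; f0=fz(); hit=False
    for k in range(4):
        hit=servo_line([*p,zmin-off],Q,rate=.01,contact_N=N)
        zz=current_position()[2]
        if not hit or zz<.0912: break
    print("off",round(off,4),"hit",hit,k,"z",round(zz,4),round(z(5),4),"dF",round(fz()-f0,2),"xy err",(current_position()[:2]-p).round(4),"t",current_clock())
    servo_line([*p,.105],Q,rate=.08)
E
python3 - <<'E'
from h import *
tap(P[0])
E
```

```text
off 0.0 hit True 0 z 0.0891 0.0891 dF 2.66 xy err [0. 0.] t 6.2333
```

```bash
python3 - <<'E'
from h import *
for p in P[1:]:
    servo_line([*p,.105],Q,rate=.1); tap(p)
E
```

```text
off 0.0001 hit True 0 z 0.0891 0.0891 dF 3.11 xy err [ 0. -0.] t 8.6833
off 0.0001 hit True 0 z 0.0892 0.0892 dF 2.83 xy err [ 0. -0.] t 11.125
off 0.0001 hit True 0 z 0.0856 0.0856 dF 3.99 xy err [-0.0001  0.    ] t 13.8
```

The right-most button is the latched one: it sits about 4 mm lower and is stiff. I'll press it fully in.

```bash
python3 - <<'E'
from h import *
import cv2
p=P[3]; servo_line([*p,.095],Q,rate=.05); sleep(.1); f0=fz()
h=servo_line([*p,.0800],Q,rate=.012,contact_N=14)
print(h,z(5),fz()-f0)
servo_line([*p,.105],Q,rate=.04)
servo_line([*p,.25],Q,rate=.15)
q=current_joint_pos(); q[0]+=.9; goto_joints(q); sleep(.2)
print(current_clock(),current_position())
for n in("top","side"):
    c=capture(n); K,R,t=c["intrinsics"],c["R"],c["t"]
    for p in P:
        u=K@(R@[*p,.088]+t); u=u[:2]/u[2]; i,j=np.round(u).astype(int)
        print(n,u.round(1),np.median([(R.T@(np.linalg.inv(K)@[x,y,1]*c["range_z"][y,x]-t))[2] for x in range(i-1,i+2) for y in range(j-1,j+2)]).round(4))
    if n=="side": cv2.imwrite("pics/s2.png",cv2.resize(c["image"][160:250,200:320],(800,600),interpolation=cv2.INTER_CUBIC))
E
```

```text
True 0.08266016642015243 7.960203673495066
19.8833 [0.42257725 0.43309716 0.24894869]
top [227.6 196.8] 0.0917
top [245.9 189.9] 0.0908
top [264.1 183.1] 0.09
top [282.2 176.2] 0.0908
side [237.8 179.9] 0.0908
side [247.5 187.8] 0.0907
side [257.7 196.3] 0.0916
side [268.6 205.2] 0.0902
```

View pics/s2.png

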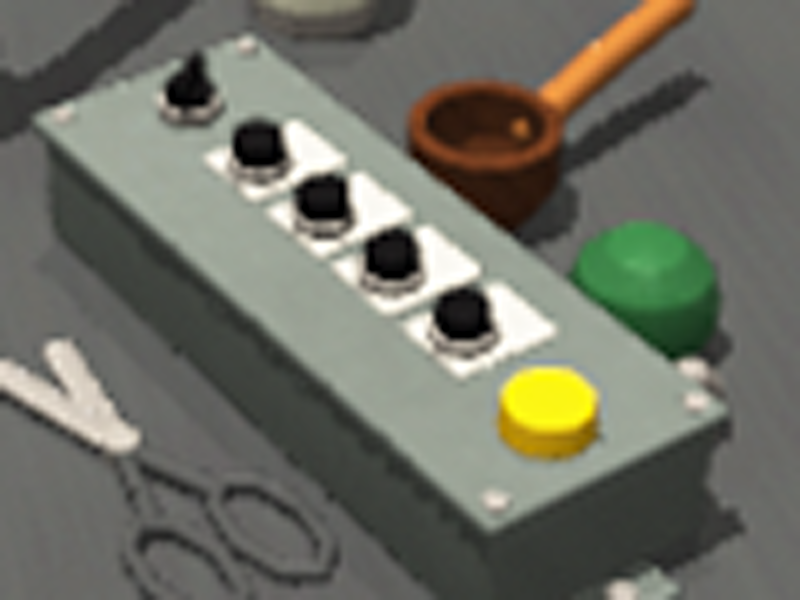

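All four caps now stand equally high, at about (260,145), (324,200), (392,255) and (464,315), and both cameras measure them at about 0.09 m. The right-most one has sprung out and nothing else has moved.

```bash
python3 -c "
from bench import *
print(close_job())"
```

```text
the job is handed in; nothing more can be done
None
```

I tapped all four buttons from left to right and found the right-most one latched; I pressed it fully in and it sprang out, so all four are now out and the job is handed in.

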